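# Snap the knock bar back into the knock box

## Task

Draw the rinsed knock bar out of its drying sleeve by the steel end that sticks out, lay it on the counter clear of the sleeve and let go of it. Then pick it up again and press it down into the spring clips of the black knock box until both ends have snapped fully home, and let go. Leave the tumbler, the mug, the paper cups and the tamper where they stand.

Things in the scene. Friction and masses are not known exactly. Their poses are not given: they have to be found in the camera images.
- bar_mid (a point): Centre of the knock bar: straight, 170 mm long, 0.2 to 0.4 kg. Its middle is a red block 80 mm long, 28 x 28 mm in section; on each side a round steel end, 16 mm in diameter, 45 mm long, rounded tip, runs on along the same axis. x along the bar (+x towards bar_end_b). Either end may go into either clip, any side up. Lying on the counter its axis is 14 mm up.
- bar_end_a (a point): On the bar's axis, middle of the steel end that at the start stands 40 to 47 mm out of the sleeve's mouth (the whole red block is inside), axis 22 mm above the counter. 62.5 mm from bar_mid, 22.5 mm from the tip.
- bar_end_b (a point): The same point of the other steel end (inside the sleeve at the start), 62.5 mm from bar_mid
- knock_bar: The same knock bar; this origin is on its underside at the start, 14 mm below bar_mid, same axes
- sleeve: Drying sleeve, screwed down: a square tunnel 134 mm long, 44 wide, 45 high, aluminium sides, clear roof, closed rear. Origin on the counter under the middle of its open mouth; the tunnel runs along its +x, so the bar is drawn out level along -x (roughly towards the robot), about 135 mm to clear it. Inside 36 mm wide, 33 high, above an 8 mm floor.
- knock_box: Knock box, fixed to the counter: open black box 150 mm (x) by 180 (y) by 78 high. Origin on the counter at its centre, z up. The bar lies across it along y. At each end (|y| 44 to 90 mm) a grey clip block with spring clip stands up to 109 mm high, 60 mm wide in x; between them 88 mm is free down into the box, so in the clips the bar can be held only by its red middle.
- seat (a point): Where bar_mid lies when fully home: 90 mm above the counter over the box's centre; axes parallel to the box's, the bar along y. The bar drops in from straight above onto a rigid support. It has 4 mm of play each way along y: farther off, the red block lands on the grey blocks. The clips' flared lips centre it if within about 6 mm in x.
- jaw_ln (a joint): Opening (m) of one of four sprung steel jaws, a pair per clip, one jaw on either side of the bar: 0 closed, about 0.004 while the steel end passes, 0 again when it has snapped home below the jaws. They first touch the bar when its axis is about 18 mm above home and are passed at 9 mm; both ends at once take about 13 to 20 N.
- tumbler: Bystander: steel tumbler, 60 mm across, 85 mm high; origin at the centre of its foot
- mug: Bystander: white mug, 76 mm across, 80 mm high; origin at the centre of its foot
- paper_cups: Bystander: stack of white paper cups, 76 mm across, 152 mm high; origin at the centre of its foot
- tamper: Bystander: black coffee tamper standing on its foot, 58 mm across, 80 mm high; origin at the centre of its foot
Not all that is in view belongs to the job. Of the things like the sleeve, leave any that is orange or yellow; of the rest the smaller one is meant.

How it is judged (in metres and radians):
On the way:
1. the bar lies on the counter, clear of the sleeve, and has been let go (x of bar_mid in the frame of sleeve below -0.08 m and height (world z) of each of bar_end_a, bar_end_b below 0.02 m and contact force between the fingers and knock_bar below 0.3 N and linear speed of knock_bar below 0.02 m/s), for 0.2 s.
At the end, for the whole second after the job is handed in: The bar lies at rest in the knock box's clips with both steel ends fully home: at each end its axis within 3 mm above (4 mm below) the seated height and 4 mm sideways, its centre within 8 mm of the seat along the bar (z of bar_end_a in the frame of seat between -0.004 and 0.003 m and x of bar_end_a in the frame of seat between -0.004 and 0.004 m and z of bar_end_b in the frame of seat between -0.004 and 0.003 m and x of bar_end_b in the frame of seat between -0.004 and 0.004 m and y of bar_mid in the frame of seat between -0.008 and 0.008 m and linear speed of knock_bar below 0.02 m/s); the robot touches nothing.
It fails at once if the steel tumbler is moved more than 30 mm (distance of tumbler from where it was at the start of the episode above 0.03 m).
It fails at once if the mug is moved more than 30 mm (distance of mug from where it was at the start of the episode above 0.03 m).
It fails at once if the stack of paper cups is moved more than 30 mm (distance of paper_cups from where it was at the start of the episode above 0.03 m).
It fails at once if the tamper is moved more than 30 mm (distance of tamper from where it was at the start of the episode above 0.03 m).
It also fails if it takes over 54 s, if anything falls off the work surface, if the arm or the gripper's body presses on something with over 40 N, if the wrist force passes 120 N, or if a joint passes its speed limit or range.

## Robot

A 7-joint arm with a two-finger parallel gripper is mounted at the origin on the work surface. World frame = base frame: x ahead of the robot, y to its left, z up, the work surface at z = 0. Lengths are in m, angles in degrees, forces in N, time in s.
With the tool pointing down it reaches from about 0.4 to 0.85 m from the base axis. Payload 4.4 kg.
Tool frame: the origin (TCP) lies at the very end of the fingers, on their centre line; the grasp point (between the pads) lies 19 mm behind it (grasp_offset is the distance from the TCP to the grasp point, in m); z points along the fingers, y is the line along which they close (so a half turn about z gives the same grasp; the last joint's range is limited). The gripper opens to 94 mm and grips with 3 to 60 N. Pads are 16 mm wide; open, the fingers measure 119 mm over their backs; the gripper's body (75 mm by 177 mm) begins 78 mm behind the grasp point.
Start: joints at [69.798, 36.005, 2.206, 86.941, -1.547, 57.084, -1.146], TCP at [0.184, -0.623, 0.205] pointing down, gripper open.
Joint ranges: [-175.42, 175.42], [-21.48, 121.26], [-71.46, 75.88], [10.55, 141.38], [-63.04, 243.04], [13.31, 113.54], [-168.57, 168.57]. Speed limits (degrees/s): [147.25, 147.25, 180, 180, 180, 180, 180].

## Interface

Orientations are given as a 3x3 rotation matrix whose columns are the frame's x, y, z axes.
In Python, from cell import * gives the robot as it stands.
- The arm moves only by the shell command python3 -m jog 'ROWS' [FORCE]. ROWS is JSON, a list that holds one entry, the list of rows, each a list of 7 numbers: the opening, from 0 (shut) to 1 (fully open), then the shift along the tool's x, y, z in mm, then the turn, a rotation vector about the tool's x, y, z in degrees. In form: [[[hand, tx, ty, tz, rx, ry, rz], ...]]. A call has 1 to 12 rows; each row shifts and turns the commanded pose from where the row before left it, along the tool's axes as they then stand; what a row does not reach is not made up. A row lasts 1/12 s, in which the tool goes at most 41.7 mm and 7.16 degrees, less where a joint would pass 70% of its speed; a pose out of reach is approached as far as the arm can. A call with a gripper value outside its range is refused whole. The fingers move at their own pace and stop on an object; FORCE is the grip in N (left out, the last holds). Time passes only in rows, so rows that do not move let the fingers close. It gives the time, the measured TCP pose, the force, the opening and the grip force at its end, in the units of the state.
- get_state(): the state, without advancing time (a new reading comes with each control period).
- capture(name): name is "side" or "top"; returns the picture (384x512x3 uint8, blue, green, red); there is no depth.
- calibration(name): a dict with "fx", "fy", "cx", "cy" (pixels), "world_to_cam" (4x4, takes a point from world to camera coordinates). Camera axes: x right, y down, z forward; pixel columns grow to the right and rows downward; lengths in m; the calibration is good to about 2 mm. A picture is of the moment at which its call begins. calibration takes no time and is no camera call.
- sign_off(): hands the job in; it is judged then, once.
The state is a dict: "t": time; "joint_pos": joint angles; "qvel": joint speeds; "tau": joint torques, N m; "ee_pos": TCP position; "tcp_rot": TCP orientation; "wrist_force": force on the tool from outside, world axes, zero at the start; "ft_torque": the same for the moment, N m; "width": finger opening in m; "grasp_force": force on a finger pad.
Only numpy, scipy, OpenCV 4.12 (cv2) and the standard library are available. Lean on these libraries where they do the work, as an engineer would, in place of code of your own. Each camera call takes 0.05 s, during which the arm holds its last target. There are 200 camera calls.

## Working session

There is one attempt and no reset: what is moved stays moved. The work goes in short steps, Python scripts to look and compute and a shell command to move; the robot and the scene stay as the last step left them, time stands still between calls to the robot, and variables do not carry over. Pictures are saved under pics/ and viewed, at most 10 in all, crops included, and the job is handed in when it is done.

```bash
mkdir -p pics; python3 - <<'E'
from cell import *
import cv2, numpy as np
for n in("side","top"):
    cv2.imwrite(f"pics/{n}0.png",capture(n)); c=calibration(n); print(n,c["fx"],c["cx"],c["cy"]); print(np.round(c["world_to_cam"],3).tolist())
s=get_state();print({k:np.round(v,3).tolist() for k,v in s.items()})
E
```

```text
side 351.67537397197674 259.3218581195207 191.35132462732804
[[-0.998, -0.063, -0.001, 0.492], [-0.041, 0.666, -0.745, 0.14], [0.048, -0.744, -0.667, 1.145], [0.0, 0.0, 0.0, 1.0]]
top 418.75485393943785 259.6379983850524 193.4720352555892
[[-0.008, -1.0, 0.009, -0.069], [-0.989, 0.007, -0.15, 0.502], [0.15, -0.01, -0.989, 1.656], [0.0, 0.0, 0.0, 1.0]]
{'t': 0.1, 'joint_pos': [69.799, 36.052, 2.202, 86.99, -1.546, 57.084, -1.145], 'qvel': [0.082, -0.159, 0.049, -0.168, -0.037, 0.043, -0.014], 'tau': [0.002, -55.079, 1.147, -18.712, -0.052, 0.019, 0.0], 'ee_pos': [0.184, -0.623, 0.205], 'tcp_rot': [[0.959, 0.283, -0.0], [0.283, -0.959, 0.002], [-0.0, -0.002, -1.0]], 'wrist_force': [-0.223, -0.116, -0.421], 'ft_torque': [-0.041, 0.058, -0.063], 'grasp_force': 0.0, 'width': 0.094}
```

View pics/side0.png

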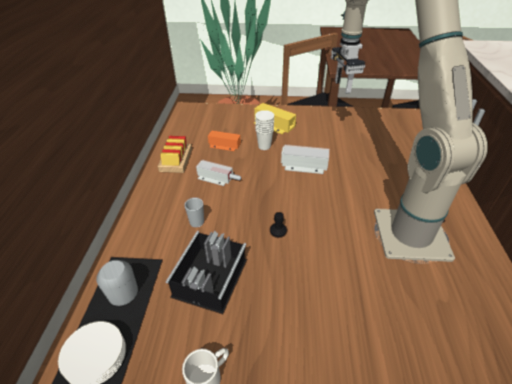

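View pics/top0.png

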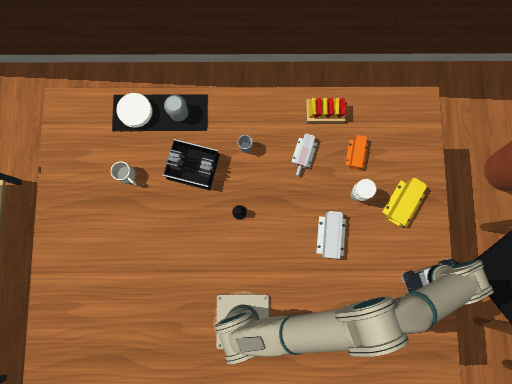

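```bash
python3 - <<'E'
import cv2, numpy as np
t=cv2.imread("pics/top0.png");s=cv2.imread("pics/side0.png")
def cr(im,x,y,w,h,k):return cv2.resize(im[y:y+h,x:x+w],(w*k,h*k),interpolation=cv2.INTER_CUBIC)
a=np.hstack([cr(t,280,125,66,50,6),cr(t,158,135,66,50,6)])
b=np.hstack([cr(s,185,150,66,50,6),cr(s,162,228,99,75,4)])
cv2.imwrite("pics/crop0.png",np.vstack([a,b]))
E
```

```text
(no output)
```

View pics/crop0.png

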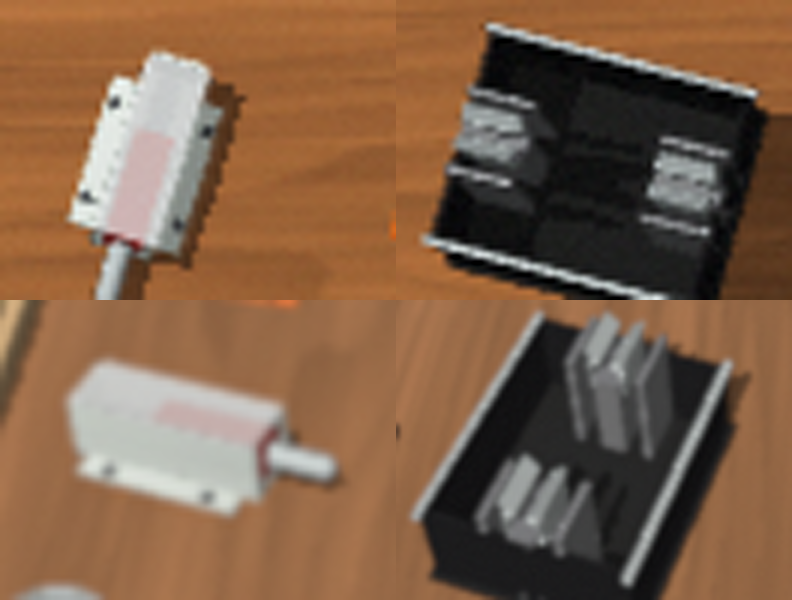

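Like the sleeve: small grey (top 305,150 / side 217,173), large grey (top 332,235 / side 305,159), orange (top 357,152) and yellow (top 405,202). The small grey one is meant: it is not orange or yellow, and it is the smaller of the two grey ones. The crop confirms this, with red under the clear roof and the steel end out of the mouth at top (298,172) and side (241,178). The knock box clips are at top (175–200,158) and (199,165).

```bash
python3 - <<'E'
import cv2, numpy as np
t=cv2.imread("pics/top0.png");s=cv2.imread("pics/side0.png")
def cr(im,x,y,w,h,k):return cv2.resize(im[y:y+h,x:x+w],(w*k,h*k),interpolation=cv2.INTER_CUBIC)
A=cr(t,288,130,32,50,10); B=cr(s,193,157,52,30,9)[:270,:468]; C=cr(t,160,150,64,42,5)
R=np.zeros((500,470,3),np.uint8);R[:270,:468]=B;R[280:490,:320]=C
cv2.imwrite("pics/crop1.png",np.hstack([A,R]))
E
```

```text
(no output)
```

View pics/crop1.png

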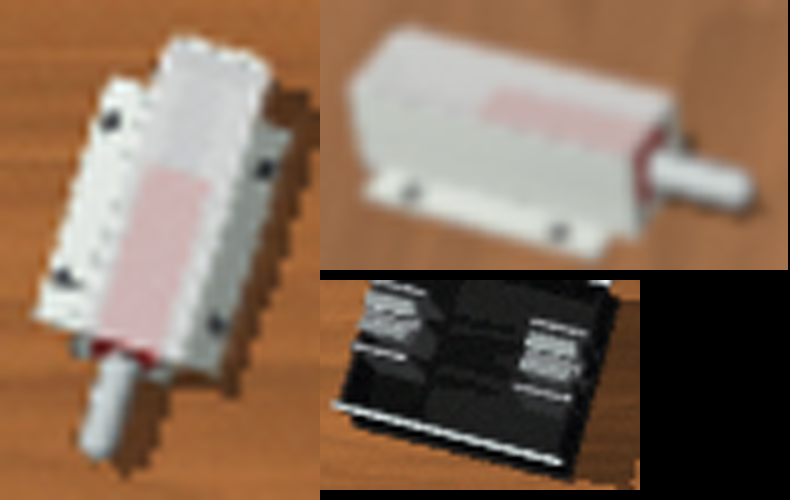

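```bash
cat > h.py <<'E'
from cell import *
import numpy as np, cv2
C={n:calibration(n) for n in("side","top")}
def P(n):
    c=C[n];return np.array([[c["fx"],0,c["cx"]],[0,c["fy"],c["cy"]],[0,0,1]])@np.array(c["world_to_cam"])[:3]
def tri(t,s):
    X=cv2.triangulatePoints(P("top"),P("side"),np.array(t,float).reshape(2,1),np.array(s,float).reshape(2,1))[:,0];return X[:3]/X[3]
def onz(n,p,z):
    M=P(n);A=np.c_[M[:,0],M[:,1],M[:,2]*z+M[:,3]];v=np.linalg.solve(A,[*p,1]);return v[:2]/v[2]
def proj(n,X):
    v=P(n)@np.r_[X,1];return v[:2]/v[2]
E
python3 - <<'E'
from h import *
from scipy.optimize import least_squares
np.set_printoptions(precision=4,suppress=True)
T=lambda u,v:np.array([288+(u+.5)/10-.5,130+(v+.5)/10-.5])
S=lambda u,v:np.array([193+(u+.5)/9-.5,157+(v+.5)/9-.5])
tip=tri(T(96,460),S(435,190));mo=tri(T(122,355),S(335,172));print("tip",tip,"mouth",mo,np.linalg.norm(tip-mo))
for t,s in(((175,37),(35,95)),((270,68),(85,25))):print("roof",tri(T(*t),S(*s)))
# bar axis & roof at known heights
a=onz("top",T(96,460),.022);b=onz("top",T(122,355),.022);print(a,b,np.degrees(np.arctan2(*(b-a)[::-1])))
a=onz("side",S(435,190),.022);b=onz("side",S(335,172),.022);print(a,b,np.degrees(np.arctan2(*(b-a)[::-1])))
# box
T6=lambda u,v:np.array([158+(u+.5)/6-.5,135+(v+.5)/6-.5]);S4=lambda u,v:np.array([162+(u+.5)/4-.5,228+(v+.5)/4-.5])
pts=[((94,27),(20,217),75,90),((361,95),(144,15),75,-90),((29,240),(232,283),-75,90),((302,309),(334,63),-75,-90)]
for t,s,_,_ in pts:print("rim",tri(T6(*t),S4(*s)))
def f(q):
    r=[]
    for t,s,x,y in pts:
        c,sn=np.cos(q[2]),np.sin(q[2]);X=[q[0]+(c*x-sn*y)/1e3,q[1]+(sn*x+c*y)/1e3,q[3]]
        r+=[*(proj("top",X)-T6(*t)),*(proj("side",X)-S4(*s))]
    return np.array(r)
o=least_squares(f,[.65,.15,-.2,.078]);print("box",o.x[:2],np.degrees(o.x[2]),o.x[3]);print(o.fun.reshape(-1,4))
E
```

```text
tip [ 0.5772 -0.2275  0.0224] mouth [ 0.6214 -0.2394  0.0203] 0.04585009352629872
roof [ 0.7522 -0.2626  0.0372]
roof [ 0.7361 -0.3002  0.047 ]
[ 0.5774 -0.2276] [ 0.6215 -0.2392] -14.860819225163112
[ 0.5771 -0.2279] [ 0.6205 -0.2372] -12.038729100003636
rim [0.7201 0.2744 0.0736]
rim [0.6723 0.0948 0.0742]
rim [0.5742 0.314  0.0739]
rim [0.5264 0.1327 0.075 ]
box [0.6231 0.2049] -14.907224883269635 0.0750692122834688
[[ 0.3814  0.2202  0.6637 -0.8829]
 [-0.9707 -0.1606 -0.1507  0.7898]
 [ 0.6568  0.1208  0.1294 -1.2981]
 [-1.1528 -0.171  -0.6811  1.1594]]
```

```bash
cat >> h.py <<'E'
np.set_printoptions(precision=4,suppress=True)
def go(X,yaw):
    s=get_state();R=np.array(s["tcp_rot"]);y=np.radians(yaw)
    G=np.array([[np.cos(y),np.sin(y),0],[np.sin(y),-np.cos(y),0],[0,0,-1]])
    print("rotvec",cv2.Rodrigues(R.T@G)[0].ravel()*180/np.pi,"then shift mm",G.T@(np.array(X)-s["ee_pos"])*1e3)
E
python3 - <<'E'
from h import *
T=lambda u,v:np.array([288+(u+.5)/10-.5,130+(v+.5)/10-.5])
for a,b in(((37,318),(110,78)),((215,375),(290,130))):
    A=onz("top",T(*a),.003);B=onz("top",T(*b),.003);d=B-A;print("flange",A,B,np.degrees(np.arctan2(d[1],d[0])))
for n,t,s in(("tumbler",(245,143),(195,212)),("tamper",(239,212),(279,226)),("cups",(364,190),(264,130)),("big",(332,235),(305,160)),("mug",(123,173),(204,368))):print(n,tri(t,s))
go([.599,-.2335,.09],-15)
E
```

```text
flange [ 0.6417 -0.2061] [ 0.7451 -0.2389] -17.609270940720666
flange [ 0.6169 -0.28  ] [ 0.7221 -0.3143] -18.081099753819572
tumbler [ 0.7083 -0.0141  0.0458]
tamper [0.4282 0.0116 0.0241]
cups [ 0.5059 -0.487   0.0729]
big [ 0.3321 -0.364   0.0151]
mug [0.586  0.4768 0.0546]
rotvec [-0.094   0.0274 31.433 ] then shift mm [ 300.3507 -483.5803  114.6677]
```

```bash
python3 -m jog '[[[0.6,0,0,0,0,0,6.5],[0.6,0,0,0,0,0,6.5],[0.6,0,0,0,0,0,6.5],[0.6,0,0,0,0,0,6.5],[0.6,0,0,0,0,0,6.4],[0.6,15,-26,0,0,0,0],[0.6,15,-26,0,0,0,0],[0.6,15,-26,0,0,0,0],[0.6,15,-26,0,0,0,0],[0.6,15,-26,0,0,0,0],[0.6,15,-26,0,0,0,0],[0.6,15,-26,0,0,0,0]]]' 40
python3 -m jog '[[[0.6,15,-26,0,0,0,0],[0.6,15,-26,0,0,0,0],[0.6,15,-26,0,0,0,0],[0.6,15,-26,0,0,0,0],[0.6,15,-26,0,0,0,0],[0.6,15,-26,0,0,0,0],[0.6,15,-26,0,0,0,0],[0.6,15,-26,0,0,0,0],[0.6,15,-26,0,0,0,0],[0.6,15,-26,0,0,0,0],[0.6,15,-26,0,0,0,0],[0.6,0,0,0,0,0,0]]]'
python3 -c "
from h import *
go([.599,-.2335,.011],-16)"
```

```text
t: 1.1
ee_pos: [0.3357, -0.4759, 0.2051]
tcp_rot: [[0.961, -0.275, -0.0], [-0.275, -0.961, 0.001], [-0.001, -0.001, -1.0]]
wrist_force: [0.2, -0.6, 0.1]
width: 0.0565
grasp_force: 0.0
t: 2.1
ee_pos: [0.5773, -0.2402, 0.2046]
tcp_rot: [[0.964, -0.266, 0.003], [-0.266, -0.964, 0.005], [0.001, -0.005, -1.0]]
wrist_force: [0.8, 0.4, 0.0]
width: 0.0567
grasp_force: 0.0
rotvec [-0.2994 -0.0728  0.5792] then shift mm [ 18.9719 -12.3951 193.624 ]
```

```bash
python3 -m jog '[[[0.6,6,-4,20,0,0,0],[0.6,6,-4,25,0,0,0],[0.6,6,-4,25,0,0,0],[0.6,0,0,25,0,0,0],[0.6,0,0,25,0,0,0],[0.6,0,0,10,0,0,0],[0.6,0,0,0,0,0,0],[0.6,0,0,0,0,0,0]]]'
python3 - <<'E'
from h import *
go([.599,-.2335,.011],-16)
t=capture("top");s=capture("side")
def cr(im,x,y,w,h,k):return cv2.resize(im[y:y+h,x:x+w],(w*k,h*k),interpolation=cv2.INTER_CUBIC)
cv2.imwrite("pics/c2.png",np.hstack([cr(t,270,130,50,64,8),cr(s,190,130,50,64,8)]))
E
```

```text
t: 2.77
ee_pos: [0.5926, -0.2416, 0.0756]
tcp_rot: [[0.961, -0.276, -0.001], [-0.276, -0.961, -0.0], [-0.001, 0.0, -1.0]]
wrist_force: [0.4, -0.4, 0.8]
width: 0.0564
grasp_force: 0.0
rotvec [0.01   0.0299 0.0036] then shift mm [ 3.8969 -9.5535 64.576 ]
```

View pics/c2.png

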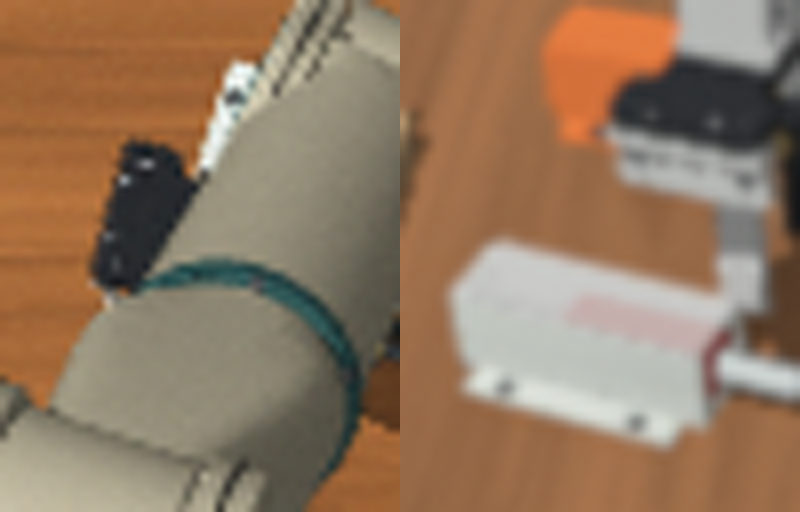

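```bash
python3 -m jog '[[[0.6,1,-5,0,0,0,0],[0.6,1,-4.5,0,0,0,0],[0.6,0,0,10,0,0,0],[0.6,0,0,15,0,0,0],[0.6,0,0,15,0,0,0],[0.6,0,0,15,0,0,0],[0.6,0,0,9,0,0,0],[0.6,0,0,0,0,0,0],[0.6,0,0,0,0,0,0]]]'
python3 -c "
from h import *
go([.599,-.2335,.011],-16)"
```

```text
t: 3.62
ee_pos: [0.5972, -0.2324, 0.0111]
tcp_rot: [[0.961, -0.275, -0.001], [-0.275, -0.961, 0.0], [-0.001, -0.0, -1.0]]
wrist_force: [0.8, 0.1, 0.1]
width: 0.0562
grasp_force: 0.0
rotvec [-0.0031  0.0399  0.0408] then shift mm [1.989  0.532  0.1278]
```

Close with 40 N.

```bash
python3 -m jog '[[[0.1,0,0,0,0,0,0],[0.1,0,0,0,0,0,0],[0.1,0,0,0,0,0,0],[0.1,0,0,0,0,0,0],[0.1,0,0,0,0,0,0],[0.1,0,0,0,0,0,0],[0.1,0,0,0,0,0,0],[0.1,0,0,0,0,0,0]]]' 40
```

```text
t: 4.28
ee_pos: [0.5975, -0.2325, 0.0117]
tcp_rot: [[0.961, -0.275, 0.0], [-0.275, -0.961, 0.0], [0.0, -0.0, -1.0]]
wrist_force: [-0.8, -0.0, 1.5]
width: 0.0148
grasp_force: 40.0
```

```bash
python3 -m jog '[[[0.1,-4,0,0,0,0,0],[0.1,-6,0,0,0,0,0],[0.1,-8,0,0,0,0,0],[0.1,-8,0,0,0,0,0],[0.1,-8,0,0,0,0,0],[0.1,-8,0,0,0,0,0],[0.1,0,0,0,0,0,0]]]'
python3 -m jog '[[[0.1,-10,0,0,0,0,0],[0.1,-10,0,0,0,0,0],[0.1,-10,0,0,0,0,0],[0.1,-10,0,0,0,0,0],[0.1,-5,0,0,0,0,0],[0.1,0,0,0,0,0,0]]]'
python3 - <<'E'
from h import *
t=capture("top");s=capture("side")
def cr(im,x,y,w,h,k):return cv2.resize(im[y:y+h,x:x+w],(w*k,h*k),interpolation=cv2.INTER_CUBIC)
cv2.imwrite("pics/c3.png",np.hstack([cr(t,270,130,50,64,8),cr(s,205,150,50,64,8)]))
E
```

```text
t: 4.87
ee_pos: [0.5538, -0.2202, 0.0113]
tcp_rot: [[0.961, -0.276, -0.004], [-0.276, -0.961, 0.001], [-0.004, -0.0, -1.0]]
wrist_force: [-2.1, 0.2, 0.4]
width: 0.0148
grasp_force: 40.0
t: 5.37
ee_pos: [0.5111, -0.2078, 0.011]
tcp_rot: [[0.961, -0.275, -0.004], [-0.275, -0.961, 0.002], [-0.004, -0.0, -1.0]]
wrist_force: [-1.4, 0.6, -3.4]
width: 0.0151
grasp_force: 40.0
```

View pics/c3.png

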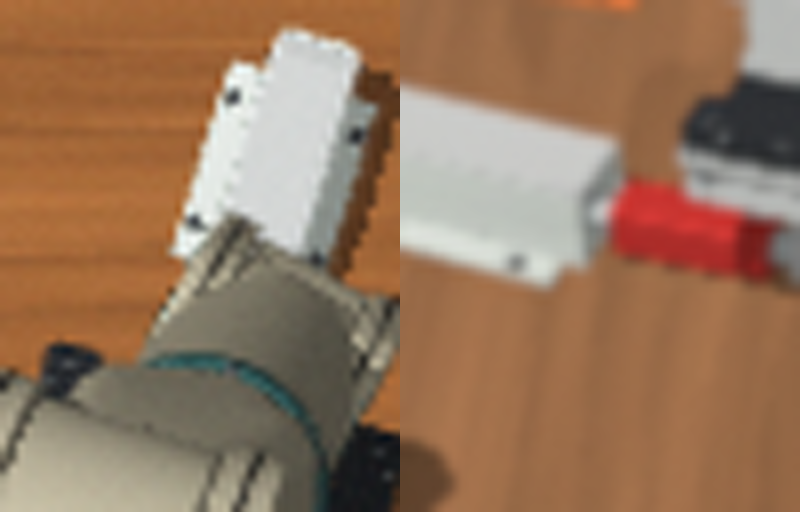

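The red block is fully out of the mouth and level, at side crop (690,225). Now I pull the rest out and set it down.

```bash
python3 -m jog '[[[0.1,-10,0,0,0,0,0],[0.1,-13,0,0,0,0,0],[0.1,-13,0,0,0,0,0],[0.1,-13,0,0,0,0,0],[0.1,-13,0,0,0,0,0],[0.1,-10,0,0,0,0,0],[0.1,0,0,0,0,0,0],[0.1,0,0,2,0,0,0],[0.1,0,0,2,0,0,0],[0.1,0,0,2,0,0,0],[0.1,0,0,1,0,0,0],[0.1,0,0,0,0,0,0]]]'
```

```text
t: 6.47
ee_pos: [0.4456, -0.1893, 0.0043]
tcp_rot: [[0.961, -0.275, 0.001], [-0.275, -0.961, -0.001], [0.002, 0.0, -1.0]]
wrist_force: [1.1, -0.9, -1.0]
width: 0.0149
grasp_force: 40.0
```

```bash
python3 -m jog '[[[0.1,0,0,1,0,0,0],[0.1,0,0,0,0,0,0],[0.25,0,0,0,0,0,0],[0.4,0,0,0,0,0,0],[0.5,0,0,0,0,0,0],[0.5,0,0,0,0,0,0],[0.5,0,0,0,0,0,0],[0.5,0,0,0,0,0,0],[0.5,0,0,0,0,0,0],[0.5,0,0,0,0,0,0],[0.5,0,0,0,0,0,0]]]'
python3 -m jog '[[[0.5,0,0,-10,0,0,0],[0.5,0,0,-25,0,0,0],[0.5,0,0,-30,0,0,0],[0.5,-0,0,-30,0,0,0],[0.5,0,0,-5,0,0,0],[0.5,0,0,0,0,0,0],[0.5,0,0,0,0,0,0]]]'
python3 - <<'E'
from h import *
t=capture("top");s=capture("side")
def cr(im,x,y,w,h,k):return cv2.resize(im[y:y+h,x:x+w],(w*k,h*k),interpolation=cv2.INTER_CUBIC)
cv2.imwrite("pics/c4.png",np.hstack([cr(t,265,155,50,75,8),cr(s,225,150,50,75,8)]))
E
```

```text
t: 7.38
ee_pos: [0.4445, -0.1889, 0.0035]
tcp_rot: [[0.961, -0.275, -0.0], [-0.275, -0.961, 0.0], [-0.0, -0.0, -1.0]]
wrist_force: [-0.2, -1.0, 0.2]
width: 0.0473
grasp_force: 0.0
t: 7.97
ee_pos: [0.4445, -0.1887, 0.1038]
tcp_rot: [[0.961, -0.275, 0.001], [-0.275, -0.961, -0.0], [0.001, -0.0, -1.0]]
wrist_force: [-0.1, 0.5, -0.8]
width: 0.0468
grasp_force: 0.0
```

View pics/c4.png

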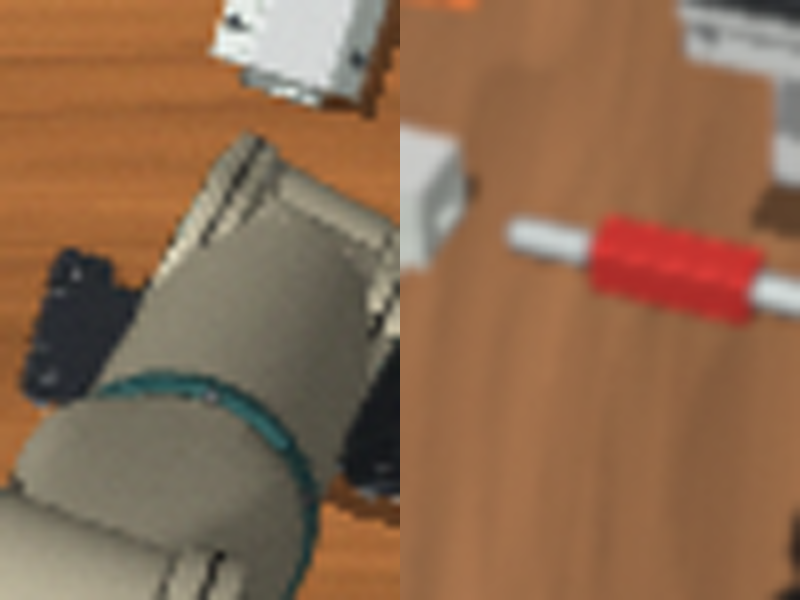

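The bar lies flat, clear of the mouth. In the side crop the red block runs from (592,250) to (755,290) and tip b is at (510,233). I now fit the red block's outline in the side view.

```bash
cat >> h.py <<'E'
from scipy.optimize import least_squares
def redmask(im,roi):
    x,y,w,h=roi;m=np.zeros(im.shape[:2],np.uint8);b,g,r=[im[...,i].astype(int) for i in range(3)]
    m[(r>80)&(g<.45*r)&(b<.45*r)]=255
    q=np.zeros_like(m);q[y:y+h,x:x+w]=m[y:y+h,x:x+w];return q
def mom(m):
    M=cv2.moments(m,True);return np.array([M["m10"]/M["m00"],M["m01"]/M["m00"]]),M["m00"],np.degrees(.5*np.arctan2(2*M["mu11"],M["mu20"]-M["mu02"]))
def render(n,x,y,z,yaw,k=8):
    c,s=np.cos(np.radians(yaw)),np.sin(np.radians(yaw))
    p=[proj(n,[x+c*a-s*b,y+s*a+c*b,z+d]) for a in(-.04,.04) for b in(-.014,.014) for d in(-.014,.014)]
    h=cv2.convexHull(np.array(p,np.float32))[:,0]
    M=cv2.moments(h);return np.array([M["m10"]/M["m00"],M["m01"]/M["m00"]]),M["m00"],np.degrees(.5*np.arctan2(2*M["mu11"],M["mu20"]-M["mu02"]))
E
python3 - <<'E'
from h import *
s=capture("side");m=redmask(s,(225,150,60,60));c,A,a=mom(m);print(c,A,a)
f=lambda q:np.r_[render("side",q[0],q[1],.014,q[2])[0]-c,(render("side",q[0],q[1],.014,q[2])[2]-a)]
o=least_squares(f,[.506,-.207,-16]);print(o.x,o.fun,render("side",o.x[0],o.x[1],.014,o.x[2]))
S=lambda u,v:np.array([225+(u-400+.5)/8-.5,150+(v+.5)/8-.5])
t=onz("side",S(510,233),.014);print("tip b",t,"mid from tip",t-.085*np.array([.961,-.276]))
go([o.x[0],o.x[1],.1],-16)
E
```

```text
[258.7538 183.2103] 195.0 13.427364530084548
[  0.5085  -0.2096 -15.9992] [-0.013  -0.0471 -0.5228] (array([258.7408, 183.1631]), 232.90688327874523, np.float64(12.90459261532764))
tip b [ 0.5875 -0.2309] mid from tip [ 0.5058 -0.2074]
rotvec [-0.0153  0.1446  0.0342] then shift mm [68.2902  2.4654  2.3886]
```

```bash
python3 -m jog '[[[0.6,20,0,0,0,0,0],[0.6,25,0,0,0,0,0],[0.6,20,1,0,0,0,0],[0.6,0,0,15,0,0,0],[0.6,0,0,25,0,0,0],[0.6,0,0,25,0,0,0],[0.6,0,0,22,0,0,0],[0.6,0,0,13,0,0,0],[0.6,0,0,0,0,0,0],[0.6,0,0,0,0,0,0]]]'
python3 -c "
from h import *
go([.507,-.2075,.003],-16)"
```

```text
t: 8.95
ee_pos: [0.5054, -0.2074, 0.0017]
tcp_rot: [[0.961, -0.275, -0.003], [-0.275, -0.961, 0.001], [-0.003, -0.0, -1.0]]
wrist_force: [0.3, -0.1, -0.5]
width: 0.0566
grasp_force: 0.0
rotvec [-0.0198  0.1952  0.0122] then shift mm [ 1.5753 -0.3112 -1.3461]
```

```bash
python3 -m jog '[[[0.6,1.5,0,-1,0,0,0],[0.1,0,0,0,0,0,0],[0.1,0,0,0,0,0,0],[0.1,0,0,0,0,0,0],[0.1,0,0,0,0,0,0],[0.1,0,0,0,0,0,0],[0.1,0,0,0,0,0,0],[0.1,0,0,0,0,0,0],[0.1,0,0,0,0,0,0]]]' 60
python3 -m jog '[[[0.1,0,0,-8,0,0,0],[0.1,0,0,-20,0,0,0],[0.1,0,0,-28,0,0,0],[0.1,0,0,-28,0,0,0],[0.1,0,0,-28,0,0,0],[0.1,0,0,-28,0,0,0],[0.1,0,0,-20,0,0,0],[0.1,0,0,-10,0,0,0],[0.1,0,0,0,0,0,0],[0.1,0,0,0,0,0,0]]]'
python3 -c "
from h import *
go([.623,.205,.17],75)"
```

```text
t: 9.7
ee_pos: [0.5082, -0.2081, 0.0046]
tcp_rot: [[0.961, -0.275, 0.0], [-0.275, -0.961, 0.0], [0.0, -0.0, -1.0]]
wrist_force: [-0.8, 0.5, 1.2]
width: 0.0278
grasp_force: 60.0
t: 10.53
ee_pos: [0.5077, -0.2079, 0.1742]
tcp_rot: [[0.961, -0.275, -0.0], [-0.275, -0.961, 0.0], [-0.001, -0.0, -1.0]]
wrist_force: [0.1, 0.5, -2.6]
width: 0.0276
grasp_force: 60.0
rotvec [ -0.0292   0.0159 -90.9655] then shift mm [428.6636   4.4897   4.1565]
```

```bash
python3 -m jog '[[[0.1,0,0,0,0,0,-5],[0.1,0,0,0,0,0,-6.5],[0.1,0,0,0,0,0,-6.5],[0.1,0,0,0,0,0,-6.5],[0.1,0,0,0,0,0,-6.5],[0.1,0,0,0,0,0,-6.5],[0.1,0,0,0,0,0,-6.5],[0.1,0,0,0,0,0,-6.5],[0.1,0,0,0,0,0,-6.5],[0.1,0,0,0,0,0,-6.5],[0.1,0,0,0,0,0,-6.5],[0.1,0,0,0,0,0,-6.5]]]'
python3 -m jog '[[[0.1,0,0,0,0,0,-6.5],[0.1,0,0,0,0,0,-6],[0.1,0,0,0,0,0,-2],[0.1,20,0,0,0,0,0],[0.1,30,0,0,0,0,0],[0.1,30,0,0,0,0,0],[0.1,30,0,0,0,0,0],[0.1,30,0,0,0,0,0],[0.1,30,0,0,0,0,0],[0.1,30,0,0,0,0,0],[0.1,30,0,0,0,0,0],[0.1,30,0,0,0,0,0]]]'
python3 -m jog '[[[0.1,30,0,0,0,0,0],[0.1,30,0,0,0,0,0],[0.1,30,0,0,0,0,0],[0.1,30,0,0,0,0,0],[0.1,20,0,0,0,0,0],[0.1,15,0,0,0,0,0],[0.1,0,0,0,0,0,0],[0.1,0,0,0,0,0,0]]]'
python3 -c "
from h import *
go([.623,.205,.17],75)"
```

```text
t: 11.53
ee_pos: [0.5067, -0.2075, 0.1722]
tcp_rot: [[0.487, 0.873, -0.004], [0.873, -0.487, 0.002], [-0.0, -0.004, -1.0]]
wrist_force: [-0.5, 0.3, -2.6]
width: 0.0274
grasp_force: 60.0
t: 12.53
ee_pos: [0.5739, 0.0443, 0.1722]
tcp_rot: [[0.258, 0.966, -0.004], [0.966, -0.258, 0.0], [-0.001, -0.004, -1.0]]
wrist_force: [0.9, -0.4, -3.6]
width: 0.0273
grasp_force: 60.0
t: 13.2
ee_pos: [0.6143, 0.1923, 0.1728]
tcp_rot: [[0.257, 0.966, -0.003], [0.966, -0.257, -0.002], [-0.002, -0.002, -1.0]]
wrist_force: [-0.5, -0.4, -3.5]
width: 0.0276
grasp_force: 60.0
rotvec [-0.1408  0.1267  0.0833] then shift mm [14.5559  5.0635  2.7912]
```

```bash
python3 -m jog '[[[0.1,8,3,5,0,0,0],[0.1,6.5,2,10,0,0,0],[0.1,0,0,10,0,0,0],[0.1,0,0,5,0,0,0],[0.1,0,0,0,0,0,0],[0.1,0,0,0,0,0,0],[0.1,0,0,0,0,0,0]]]'
python3 - <<'E'
from h import *
go([.623,.205,.14],75)
t=capture("top");s=capture("side")
def cr(im,x,y,w,h,k):return cv2.resize(im[y:y+h,x:x+w],(w*k,h*k),interpolation=cv2.INTER_CUBIC)
cv2.imwrite("pics/c5.png",np.hstack([cr(t,155,130,75,65,5),cr(s,160,200,100,110,5)[:,:425] if 0 else cr(s,160,205,100,100,4)[:325]]))
cv2.imwrite("pics/c5.png",cv2.hconcat([cv2.copyMakeBorder(cr(t,158,130,64,65,4),0,280,0,0,cv2.BORDER_CONSTANT),cr(s,165,210,90,90,6)]))
m=redmask(s,(165,200,95,110));print(mom(m));M=get_state()["ee_pos"];print(render("side",M[0],M[1],M[2]+.0095,75))
E
```

```text
t: 13.78
ee_pos: [0.6241, 0.2051, 0.1446]
tcp_rot: [[0.259, 0.966, 0.0], [0.966, -0.259, -0.0], [0.0, 0.0, -1.0]]
wrist_force: [-0.7, 0.8, -2.7]
width: 0.0277
grasp_force: 60.0
rotvec [ 0.0161 -0.0008  0.0027] then shift mm [-0.4133 -1.0321  4.6379]
(array([201.4846, 246.0088]), 227.0, np.float64(-80.07141208387915))
(array([203.8755, 243.8585]), 436.7683912276989, np.float64(-60.70975119323406))
```

View pics/c5.png

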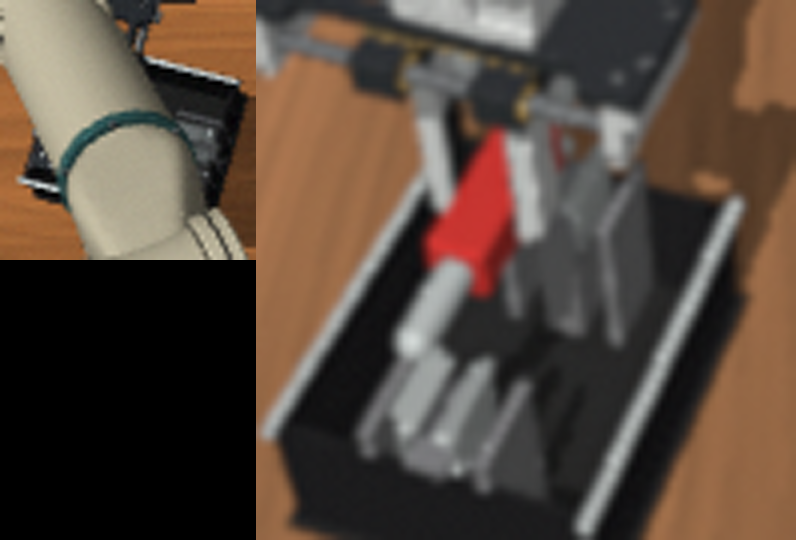

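```bash
python3 - <<'E'
from h import *
q=lambda X:((proj("side",X)-[165,210]+.5)*6-.5+[256,0]).round(0)
b=np.radians(-14.9);c,s=np.cos(b),np.sin(b);B=lambda x,y,z:[.623+c*x-s*y,.205+s*x+c*y,z]
for y in(.09,.044,-.044,-.09):print("clip y",y,"x-30,+30 z109",q(B(-.03,y,.109)),q(B(.03,y,.109)))
for x in(-.075,.075):print("rim",x,q(B(x,.09,.078)),q(B(x,-.09,.078)))
for y in (.085,.04):print("bar over seat",y,q(B(0,y,.154)))
u=lambda a,v:np.array([165+(a-256+.5)/6-.5,210+(v+.5)/6-.5])
for z in(.15,.154,.158):
  t=onz("side",u(408,348),z)-[.623,.205];print("tip in box",z,c*t[0]+s*t[1],-s*t[0]+c*t[1])
E
```

```text
clip y 0.09 x-30,+30 z109 [481. 450.] [353. 411.]
clip y 0.044 x-30,+30 z109 [528. 363.] [402. 327.]
clip y -0.044 x-30,+30 z109 [607. 212.] [489. 180.]
clip y -0.09 x-30,+30 z109 [645. 141.] [530. 111.]
rim -0.075 [587. 521.] [735. 206.]
rim 0.075 [271. 425.] [453. 132.]
bar over seat 0.085 [408. 357.]
bar over seat 0.04 [456. 273.]
tip in box 0.15 0.0038115180775689893 0.07838098899375613
tip in box 0.154 0.0019836626426559846 0.08082660718719963
tip in box 0.158 0.00015580720774304238 0.0832722253806429
```

In the side crop, bar tip a is at about (408,355) and the steel/red joint at (459,269). For a centred bar they should be at (408,357) and (456,273), so the bar is about 1–2 mm short along y. I correct for that and go down to the lips.

```bash
python3 -m jog '[[[0.1,1.5,-1.2,0,0,0,0],[0.1,0,0,8,0,0,0],[0.1,0,0,10,0,0,0],[0.1,0,0,10,0,0,0],[0.1,0,0,8,0,0,0],[0.1,0,0,4,0,0,0],[0.1,0,0,0,0,0,0],[0.1,0,0,0,0,0,0],[0.1,0,0,0,0,0,0]]]'
python3 -m jog '[[[0.1,0,0,3,0,0,0],[0.1,0,0,3,0,0,0],[0.1,0,0,2,0,0,0],[0.1,0,0,0,0,0,0]]]'
python3 -c "
from h import *
go([.623,.205,.0805],75)"
```

```text
t: 14.63
ee_pos: [0.6235, 0.2074, 0.1048]
tcp_rot: [[0.258, 0.966, 0.001], [0.966, -0.258, 0.0], [0.0, 0.001, -1.0]]
wrist_force: [0.0, -0.3, -2.7]
width: 0.0274
grasp_force: 60.0
t: 14.97
ee_pos: [0.6247, 0.2073, 0.0976]
tcp_rot: [[0.258, 0.966, 0.003], [0.966, -0.258, 0.001], [0.001, 0.003, -1.0]]
wrist_force: [0.5, -0.2, 1.1]
width: 0.0275
grasp_force: 60.0
rotvec [ 0.1657 -0.0747  0.0309] then shift mm [-2.6766 -0.9981 17.0954]
```

```bash
python3 -m jog '[[[0.1,0,0,2,0,0,0],[0.1,0,0,2,0,0,0],[0.1,0,0,2,0,0,0],[0.1,0,0,0,0,0,0]]]'
python3 -m jog '[[[0.1,0,0,2,0,0,0],[0.1,0,0,2,0,0,0],[0.1,0,0,2,0,0,0],[0.1,0,0,0,0,0,0]]]'
```

```text
t: 15.3
ee_pos: [0.6252, 0.2081, 0.0934]
tcp_rot: [[0.258, 0.966, 0.005], [0.966, -0.258, 0.002], [0.003, 0.004, -1.0]]
wrist_force: [-0.7, -0.9, 12.2]
width: 0.0276
grasp_force: 60.0
t: 15.63
ee_pos: [0.6244, 0.2079, 0.0844]
tcp_rot: [[0.258, 0.966, 0.003], [0.966, -0.258, 0.001], [0.002, 0.002, -1.0]]
wrist_force: [5.1, 1.6, -7.6]
width: 0.0275
grasp_force: 60.0
```

```bash
python3 -m jog '[[[0.1,0,0,2,0,0,0],[0.1,0,0,2,0,0,0],[0.1,0,0,0,0,0,0]]]'
python3 -m jog '[[[0.1,0,0,2,0,0,0],[0.1,0,0,2,0,0,0],[0.1,0,0,0,0,0,0]]]'
```

```text
t: 15.88
ee_pos: [0.6239, 0.2067, 0.0806]
tcp_rot: [[0.259, 0.966, 0.001], [0.966, -0.259, -0.001], [-0.0, 0.001, -1.0]]
wrist_force: [2.2, -0.9, -0.3]
width: 0.0275
grasp_force: 60.0
t: 16.13
ee_pos: [0.6239, 0.2067, 0.0804]
tcp_rot: [[0.259, 0.966, 0.002], [0.966, -0.259, -0.001], [-0.0, 0.002, -1.0]]
wrist_force: [-3.0, -3.3, 23.1]
width: 0.0278
grasp_force: 60.0
```

```bash
python3 -m jog '[[[0.1,0,0,-3,0,0,0],[0.1,0,0,0,0,0,0],[0.6,0,0,0,0,0,0],[0.6,0,0,0,0,0,0],[0.6,0,0,0,0,0,0],[0.6,0,0,0,0,0,0],[0.6,0,0,0,0,0,0],[0.6,0,0,0,0,0,0],[0.6,0,0,0,0,0,0]]]'
python3 -m jog '[[[0.6,0,0,-10,0,0,0],[0.6,0,0,-25,0,0,0],[0.6,0,0,-35,0,0,0],[0.6,0,0,-35,0,0,0],[0.6,0,0,-35,0,0,0],[0.6,0,0,-20,0,0,0],[0.6,-30,0,0,0,0,0],[0.6,-35,0,0,0,0,0],[0.6,-35,0,0,0,0,0],[0.6,-20,0,0,0,0,0],[0.6,0,0,0,0,0,0],[0.6,0,0,0,0,0,0]]]'
python3 - <<'E'
from h import *
s=capture("side");t=capture("top")
def cr(im,x,y,w,h,k):return cv2.resize(im[y:y+h,x:x+w],(w*k,h*k),interpolation=cv2.INTER_CUBIC)
cv2.imwrite("pics/c6.png",cv2.hconcat([cr(t,158,125,40,67,6),cr(s,165,218,80,67,6)]))
m=redmask(s,(165,200,95,110));print(mom(m))
b=np.radians(-14.9)
p=lambda y,z:proj("side",[.623-np.sin(b)*y,.205+np.cos(b)*y,z])
print(render("side",.623,.205,.09,75.1),[(p(y,.09)-[165,218])*6+[240,0] for y in(.085,.04,-.04,-.085)])
E
```

```text
t: 16.88
ee_pos: [0.623, 0.2073, 0.0793]
tcp_rot: [[0.258, 0.966, -0.0], [0.966, -0.258, -0.0], [-0.0, -0.0, -1.0]]
wrist_force: [-0.9, 0.3, -0.2]
width: 0.0565
grasp_force: 0.0
t: 17.88
ee_pos: [0.5923, 0.0901, 0.2405]
tcp_rot: [[0.261, 0.965, 0.001], [0.965, -0.261, 0.0], [0.0, 0.001, -1.0]]
wrist_force: [0.1, 0.5, -0.3]
width: 0.0562
grasp_force: 0.0
(array([207.1284, 258.0856]), 327.0, np.float64(-61.96283368749348))
(array([206.8972, 258.9843]), 399.964143551304, np.float64(-62.16274811699485)) [array([409.0681, 396.2588]), array([454.8498, 313.009 ]), array([528.9852, 178.2005]), array([567.0851, 108.9193])]
```

View pics/c6.png

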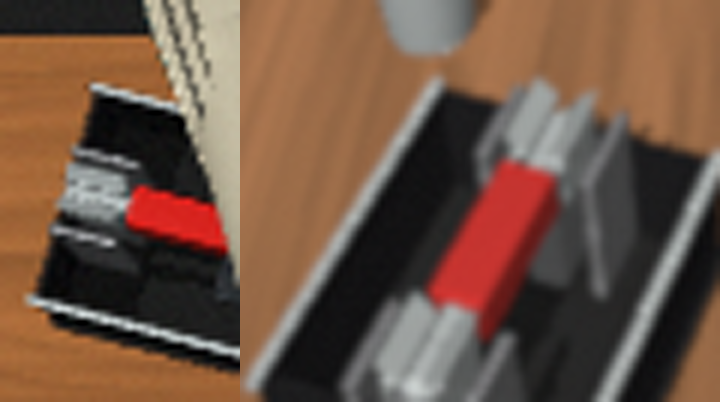

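The red block lies level between both clips, with ends at side crop (455,310) and (530,170). Its centroid (207.1,258.1) and angle (−62.0°) match the predicted seated pose (206.9,259.0; −62.2°). The jaws have closed above the steel ends, the hand is clear and the bystanders were not touched.

```bash
python3 -c "
from cell import *
print(sign_off())"
```

```text
the job is handed in; nothing more can be done
None
```

I drew the bar out of the sleeve, laid it on the counter and let go, then pressed it into the knock box clips. By the camera and force readings both ends are home, and I handed the job in at about 18 s; the hand-in returned no verdict.

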